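# Find the loose bolt on the radio test stand and hold its cap open

### The arm

A 6-joint arm with a two-finger parallel gripper is mounted at the origin on the work surface. World frame = base frame: x ahead of the robot, y to its left, z up, the work surface at z = 0. Lengths are in m, angles in rad, forces in N, time in s.
With the tool pointing down it reaches from about 0.325 to 0.85 m from the base axis. Payload 15.5 kg.
Tool frame: the origin (TCP) lies at the very end of the fingers, on their centre line; the grasp point (between the pads) lies env.grip_point_offset behind it (env.grip_point_offset is the distance from the TCP to the grasp point, in m); z points along the fingers, y is the line along which they close (so a half turn about z gives the same grasp; the last joint's range is limited). The gripper opens to 91 mm and grips with 3 to 60 N. Pads are 32 mm wide; open, the fingers measure 118 mm over their backs; the gripper's body (76 mm by 178 mm) begins 60 mm behind the grasp point.
Start: joints at [1.175, 0.494, 1.345, -0, 1.302, -0.096], TCP at [0.185, 0.597, 0.214] pointing down, gripper open.
Joint ranges: [-2.91, 2.91], [-0.82, 2.16], [0.22, 2.67], [-1.22, 4.37], [0.12, 2.79], [-3.08, 3.08]. Speed limits (rad/s): [1.89, 1.89, 2.57, 3.01, 3.01, 3.01].

### API

Orientations are given as a unit quaternion [w, x, y, z].
In Python, from rig import env, hand, grab_frame, job gives the robot as it stands. Calls block until the motion is done:
- env.reach(position, orientation): joint-space move of the TCP to a pose.
- env.movel(position, rate=0.15, frame=None, contact_N=None): straight line of the TCP; frame=None keeps the orientation; rate is the mean speed in m/s. With contact_N (N) it stops when the force on the tool has changed by that much, and returns True; else False.
- env.set_joints(angles): joint-space move.
- hand.move_gripper(opening, grasp_force=None): finger opening in m; grasp_force is the grip in N (None keeps the last); returns when the fingers have stopped.
- env.hold(seconds).
- env.solve_ik(position, orientation): joint angles nearest the present ones, or None.
- env.state(): the state.
- grab_frame(name): name is "scene" or "side" or "wrist"; returns a dict with "pixels" (400x640x3 uint8, red, green, blue), "vertical_fov" (degrees; the focal length in pixels is half the picture's height over the tangent of half this angle, whatever the lens; pixels are square), "cx", "cy" (the principal point, pixels), "R" (3x3) and "t" (3): a world point X has camera coordinates R X + t; the wrist camera has in their place "tool_from_camera" (4x4, takes a point from camera to tool coordinates, whose origin is the TCP and whose axes are the flange's). Camera axes: x right, y down, z forward; pixel columns grow to the right and rows downward; lengths in m; the calibration is good to about 2 mm. The wrist camera is an equidistant fisheye: a pixel r from the principal point sees the ray r / f radians off the axis. A picture is of the moment at which its call begins: read the wrist's pose just before it. There is no depth.
A pose or a line that the arm cannot do raises env.Unreachable and nothing moves.
- job.finish_job(): hands the job in; it is judged then, once.
The state is a dict: "time": time; "joint_positions": joint angles; "joint_velocities": joint speeds; "effort": joint torques, N m; "tcp_pos": TCP position; "ee_rot": TCP orientation; "ft_force": force on the tool from outside, world axes, zero at the start; "ft_torque": the same for the moment, N m; "grip_width": finger opening in m; "gripper_force": force on a finger pad.
Only numpy, scipy, OpenCV 4.12 (cv2) and the standard library are available. Lean on these libraries where they do the work, as an engineer would, in place of code of your own. Each camera call takes 0.05 s, during which the arm holds its last target. There are 200 camera calls.

### The job

Lift the lid off the test stand by its knob, set it down upright on the black rubber mat and let go of it. Then tap the three bolts from above, one after another, until you find the loose one, which sinks; leave the caps of bolts that have not sunk closed, and do not disturb the other things on the bench. Take hold of the loose bolt's cap by its grip, swing it up to about 45 degrees and finish while still holding it there, without letting go.

Things in the scene. Friction and masses are not known exactly. Their poses are not given: they have to be found in the camera images.
- stand: green enamelled cast-iron test stand, fixed, chrome knob on its +x side: a block 170 (its x) x 250 (its y) x 80 mm high with a flat deck; origin under its centre, z up; yaw varies. Three bolts stand on the deck in a row, 74 mm apart along its y, each with its own hinged cap: 1 on its +y side, 2 in the middle, 3 on its -y side. At the start the lid covers them all
- lid: loose grey sheet-metal lid over the three bolts: a hood open below, 130 (x) x 220 (y) x 52 mm high, walls 3 mm, about 0.4 kg, with a round knob on top; it just stands on the deck. Origin in the centre of its lower rim plane, z up
- lid_knob (a point): centre of the lid's round black knob: 30 mm diameter, 24 mm high, upright axis, on an 18 mm stem; this point lies 78 mm above the lid's lower rim and 26 mm above the hood's flat top, over the lid's centre; axes as the lid's
- mat: black rubber mat, empty, fixed to the bench, 190 (its x) x 280 (its y) x 3 mm thick, beside the stand (the two may be either way round); origin under its centre
- bolt_1_top (a point): centre of the top face of bolt 1: steel hex head 25 mm across corners, top face 21 mm above the deck and 14 mm above the cap's plate, standing up through a 36 x 32 mm window in cap 1; moves with the bolt
- bolt_1 (a joint): how far bolt 1 has sunk (m): 0 at the start. A tight bolt stays put when tapped (gives under 2 mm). The one loose bolt slides straight down when pushed with about 3 N, to its stop 9 mm down, and stays down, its head still 5 mm proud of the cap's plate. Which one is loose changes and cannot be seen beforehand
- cap_1_grip (a point): centre of cap 1's barrel grip: aluminium cylinder 18 mm in diameter, 22 mm long along the stand's y, on a 14 mm wide tongue at the cap's free end (stand's -x side), 29 mm above the deck when closed. Pinch it from above by its flat ends; it can turn between the fingers. Hinge line: along the stand's y, 85 mm towards the stand's +x from this point and 24.5 mm below it (cap closed)
- cap_1 (a joint): opening angle of cap 1 (rad): 0 closed (flat), grows as the grip end swings up, stop at 1.2; the cap weighs 90 g, swings freely and falls shut when let go. Its plate is 52 mm wide, 5 mm thick, top 7 mm above the deck; bolt 1 stands 35 mm from the hinge line, 50 mm from the grip
- bolt_2_top (a point): centre of the top face of bolt 2: steel hex head 25 mm across corners, top face 21 mm above the deck and 14 mm above the cap's plate, standing up through a 36 x 32 mm window in cap 2; moves with the bolt
- bolt_2 (a joint): how far bolt 2 has sunk (m): 0 at the start. A tight bolt stays put when tapped (gives under 2 mm). The one loose bolt slides straight down when pushed with about 3 N, to its stop 9 mm down, and stays down, its head still 5 mm proud of the cap's plate. Which one is loose changes and cannot be seen beforehand
- cap_2_grip (a point): centre of cap 2's barrel grip: aluminium cylinder 18 mm in diameter, 22 mm long along the stand's y, on a 14 mm wide tongue at the cap's free end (stand's -x side), 29 mm above the deck when closed. Pinch it from above by its flat ends; it can turn between the fingers. Hinge line: along the stand's y, 85 mm towards the stand's +x from this point and 24.5 mm below it (cap closed)
- cap_2 (a joint): opening angle of cap 2 (rad): 0 closed (flat), grows as the grip end swings up, stop at 1.2; the cap weighs 90 g, swings freely and falls shut when let go. Its plate is 52 mm wide, 5 mm thick, top 7 mm above the deck; bolt 2 stands 35 mm from the hinge line, 50 mm from the grip
- bolt_3_top (a point): centre of the top face of bolt 3: steel hex head 25 mm across corners, top face 21 mm above the deck and 14 mm above the cap's plate, standing up through a 36 x 32 mm window in cap 3; moves with the bolt
- bolt_3 (a joint): how far bolt 3 has sunk (m): 0 at the start. A tight bolt stays put when tapped (gives under 2 mm). The one loose bolt slides straight down when pushed with about 3 N, to its stop 9 mm down, and stays down, its head still 5 mm proud of the cap's plate. Which one is loose changes and cannot be seen beforehand
- cap_3_grip (a point): centre of cap 3's barrel grip: aluminium cylinder 18 mm in diameter, 22 mm long along the stand's y, on a 14 mm wide tongue at the cap's free end (stand's -x side), 29 mm above the deck when closed. Pinch it from above by its flat ends; it can turn between the fingers. Hinge line: along the stand's y, 85 mm towards the stand's +x from this point and 24.5 mm below it (cap closed)
- cap_3 (a joint): opening angle of cap 3 (rad): 0 closed (flat), grows as the grip end swings up, stop at 1.2; the cap weighs 90 g, swings freely and falls shut when let go. Its plate is 52 mm wide, 5 mm thick, top 7 mm above the deck; bolt 3 stands 35 mm from the hinge line, 50 mm from the grip
- radio: bystander, loose: yellow portable radio body, 200 x 55 x 120 mm, standing; origin under its centre
- speaker: bystander, loose: nickel speaker frame, round, 100 mm across, 24 mm high; origin under its centre
- dial_cover: bystander, loose: clear acrylic dial cover, 100 x 36 x 10 mm, lying flat, long along its x; origin under its centre
- tray: bystander, loose: aluminium chassis tray, 130 x 200 x 35 mm; origin under its centre
- screwdriver: bystander, loose: screwdriver lying on the bench, long along its x
- jar: bystander, loose: small jar, 50 mm across, 70 mm high; origin under its centre
- bin: bystander, loose: grey parts bin, 120 x 100 x 50 mm; origin under its centre

How it is judged:
By the outcome, as a careful person would: the job done as asked, in the order asked, and still so for the second after the job is handed in, while the arm keeps its last pose, push and grip.
It also fails if it takes over 72 s, if anything falls off the work surface, if the arm or the gripper's body presses on something with over 40 N, if the wrist force passes 120 N, or if a joint passes its speed limit or range.

## Working session

There is one attempt and no reset: what is moved stays moved. The work goes in short steps, each a Python script; the robot and the scene stay as the last script left them, time stands still between calls to the robot, and variables do not carry over. Pictures are saved under pics/ and viewed, at most 10 in all, crops included, and the job is handed in when it is done.

```bash
mkdir -p pics; ls; python3 - <<'E'
from rig import env, hand, grab_frame, job
import cv2, pickle
s=env.state(); print(s["time"],s["tcp_pos"],s["ee_rot"],env.grip_point_offset,s["grip_width"])
for n in("scene","side","wrist"):
    f=grab_frame(n); pickle.dump((s,f),open(n+".pkl","wb")); cv2.imwrite(f"pics/{n}0.png",f["pixels"][:,:,::-1])
    print(n,f["vertical_fov"],f["cx"],f["cy"],f.get("t"),f.get("tool_from_camera"))
E
```

```text
pics
0.0 [0.18443519 0.59676484 0.2133163 ] [-1.52009004e-04  1.49353868e-01  9.88783615e-01 -6.00914212e-04] 0.0188 0.09120974672649226
scene 44.1717436271929 314.16996516972466 202.03672575441783 [-0.43506819 -0.29667498  1.81059604] None
side 46.72574675220264 316.52798003346345 206.26011681864324 [-0.47349912  0.347327    1.42592639] None
wrist 65.70646984690485 323.09748333803446 189.58882687627667 None [[ 7.75523262e-04 -9.66626885e-01 -2.56187165e-01  7.20905032e-02]
 [ 9.99999698e-01  7.37537260e-04  2.44351366e-04  5.28287098e-04]
 [-4.72490200e-05 -2.56187277e-01  9.66627165e-01 -1.69065037e-01]
 [ 0.00000000e+00  0.00000000e+00  0.00000000e+00  1.00000000e+00]]
```

View pics/scene0.png

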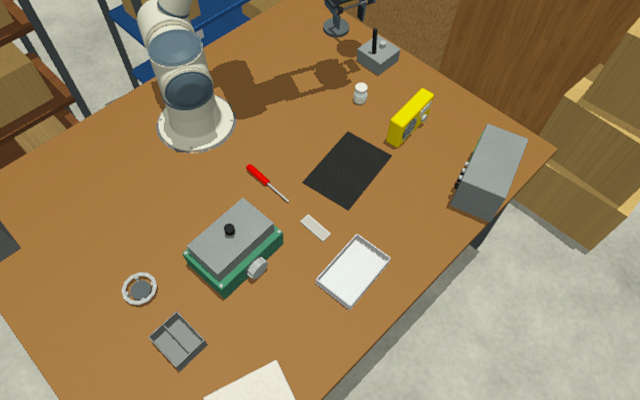

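View pics/side0.png

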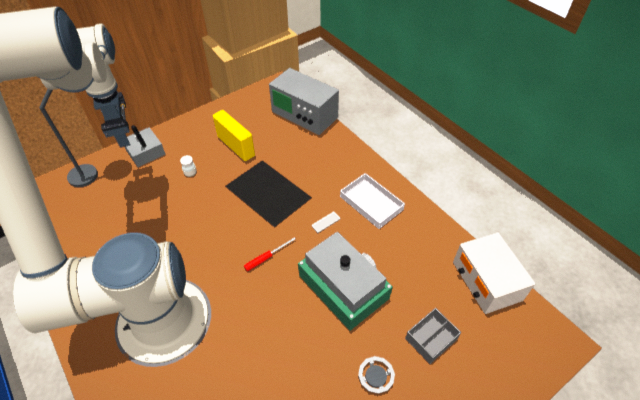

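The scene image has the lid knob at about (229,229) and the mat corners at about (348,132), (392,157), (348,208) and (303,170). In the side view the knob is at about (345,261). I'll enlarge the stand next.

```bash
cat > h.py <<'E'
import numpy as np, pickle, cv2
from scipy.spatial.transform import Rotation as Ro
def ray(f,uv):
    fl=200/np.tan(np.radians(f["vertical_fov"]/2))
    d=np.array([(uv[0]-f["cx"])/fl,(uv[1]-f["cy"])/fl,1.])
    R=np.array(f["R"]);return -R.T@f["t"],R.T@d
def atz(f,uv,z):
    c,d=ray(f,uv);return c+d*(z-c[2])/d[2]
def tri(obs):
    A=np.zeros((3,3));b=np.zeros(3)
    for f,uv in obs:
        c,d=ray(f,uv);d=d/np.linalg.norm(d);P=np.eye(3)-np.outer(d,d);A+=P;b+=P@c
    return np.linalg.solve(A,b)
def wray(f,s,uv):
    """fisheye wrist pixel -> world ray"""
    fl=200/np.tan(np.radians(f["vertical_fov"]/2))
    v=np.array([uv[0]-f["cx"],uv[1]-f["cy"]]);r=np.hypot(*v);th=r/fl
    d=np.array([*(v/max(r,1e-9)*np.sin(th)),np.cos(th)])
    T=np.array(f["tool_from_camera"]);q=s["ee_rot"];W=Ro.from_quat([q[1],q[2],q[3],q[0]]).as_matrix()
    return W@T[:3,3]+s["tcp_pos"],W@T[:3,:3]@d
def watz(f,s,uv,z):
    c,d=wray(f,s,uv);return c+d*(z-c[2])/d[2]
def wproj(f,s,X):
    fl=200/np.tan(np.radians(f["vertical_fov"]/2))
    T=np.array(f["tool_from_camera"]);q=s["ee_rot"];W=Ro.from_quat([q[1],q[2],q[3],q[0]]).as_matrix()
    p=T[:3,:3].T@(W.T@(np.array(X)-s["tcp_pos"])-T[:3,3])
    r=np.hypot(p[0],p[1]);th=np.arctan2(r,p[2]);return np.array([f["cx"],f["cy"]])+fl*th*p[:2]/r
def quat_y(a):
    """tool down, closing axis (tool y) along world angle a"""
    y=np.array([np.cos(a),np.sin(a),0]);z=np.array([0,0,-1.]);x=np.cross(y,z)
    q=Ro.from_matrix(np.c_[x,y,z]).as_quat();return np.array([q[3],q[0],q[1],q[2]])
E
python3 - <<'E'
from h import *
S=pickle.load(open("scene.pkl","rb"))[1];D=pickle.load(open("side.pkl","rb"))[1]
print("knob",tri([(S,(229,229)),(D,(345,261))]),atz(S,(229,229),.158),atz(D,(345,261),.158))
for f,P in((S,[(348,132),(392,157),(348,208),(303,170)]),(D,[(263,162),(310,197),(278,223),(227,187)])):
    c=np.array([atz(f,p,.003)for p in P]);print(c.round(3),c.mean(0),np.linalg.norm(np.diff(c,axis=0),axis=1))
a=cv2.resize(S["pixels"][190:305,170:300],None,fx=3.05,fy=3.05,interpolation=3)[:350,:396]
b=cv2.resize(D["pixels"][225:335,285:415],None,fx=3.05,fy=3.05,interpolation=3)
b=cv2.copyMakeBorder(b,0,max(0,350-len(b)),0,0,0)[:350,:396]
cv2.imwrite("pics/crop1.png",np.hstack([a,b])[:,:,::-1])
E
```

```text
knob [ 0.51465544 -0.2423638   0.15733917] [ 0.5145707  -0.24141531  0.158     ] [ 0.51445556 -0.24386564  0.158     ]
[[0.427 0.362 0.003]
 [0.613 0.39  0.003]
 [0.647 0.126 0.003]
 [0.434 0.127 0.003]] [0.53050204 0.25118055 0.003     ] [0.18753345 0.26554224 0.21302689]
[[0.603 0.381 0.003]
 [0.647 0.123 0.003]
 [0.486 0.094 0.003]
 [0.424 0.351 0.003]] [0.53981405 0.23737064 0.003     ] [0.26149657 0.1640158  0.26505345]
```

View pics/crop1.png

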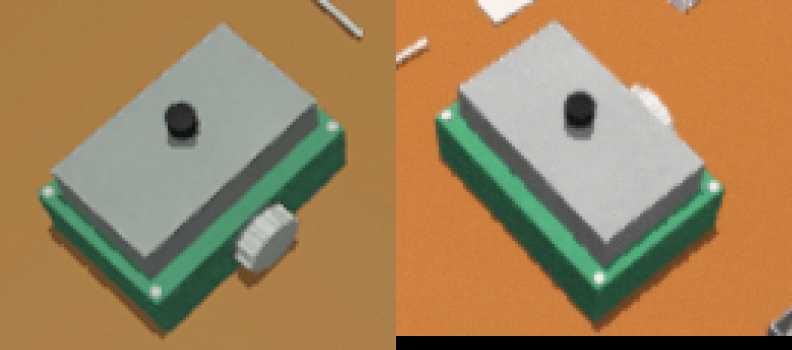

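The crop shows the lid square on the stand, with its top corners sharp: left panel (223,24), (317,103), (146,258), (51,173). I'll get the lid pose from these corners and the mat pose from its black mask.

```bash
python3 - <<'E'
from h import *
S=pickle.load(open("scene.pkl","rb"))[1];D=pickle.load(open("side.pkl","rb"))[1]
for f,o,P,kn,win in((S,(170,190),[(223,24),(317,103),(146,258),(51,173)],(182,122),(295,400,125,215)),
              (D,(285,225),[(158,21),(307,165),(210,243),(63,87)],(183,109),(220,315,155,230))):
    px=lambda p:(np.array(p)+.5)/3.05-.5+o
    c=np.array([atz(f,px(p),.132)for p in P]);print(c.round(3),"mean",c.mean(0),np.linalg.norm(np.diff(c,axis=0),axis=1))
    e=np.diff(c,axis=0);print("edges deg",np.degrees(np.arctan2(e[:,1],e[:,0])),"knob",atz(f,px(kn),.158))
    x0,x1,y0,y1=win;m=(f["pixels"][y0:y1,x0:x1].max(2)<60).astype(np.uint8)
    n,l,st,_=cv2.connectedComponentsWithStats(m);k=1+st[1:,4].argmax();v,u=np.where(l==k)
    G=np.array([atz(f,(a+x0,b+y0),.003)[:2] for a,b in zip(u,v)],np.float32)
    print("mat",cv2.minAreaRect(G))
E
```

```text
[[ 0.447 -0.136  0.132]
 [ 0.578 -0.13   0.132]
 [ 0.588 -0.348  0.132]
 [ 0.46  -0.357  0.132]] mean [ 0.51826549 -0.24273443  0.132     ] [0.13102979 0.21747642 0.12846477]
edges deg [   2.57580305  -87.28108332 -176.03051323] knob [ 0.51688753 -0.24210805  0.158     ]
mat ((0.5369735360145569, 0.240982785820961), (0.18463222682476044, 0.27597445249557495), 9.401300430297852)
[[ 0.571 -0.131  0.132]
 [ 0.582 -0.35   0.132]
 [ 0.456 -0.358  0.132]
 [ 0.445 -0.138  0.132]] mean [ 0.51362744 -0.24402562  0.132     ] [0.21950864 0.12666194 0.22050489]
edges deg [ -87.12281376 -176.24379617   92.71080813] knob [ 0.51494166 -0.24165842  0.158     ]
mat ((0.5353018045425415, 0.24034954607486725), (0.18217499554157257, 0.27083954215049744), 9.374420166015625)
```

```bash
python3 - <<'E'
from rig import env, hand
from h import *
k=np.array([.5155,-.2425]); q=quat_y(np.radians(92.9)); g=env.grip_point_offset
print(env.solve_ik([*k,.22],q), env.solve_ik([.536,.2405,.15],quat_y(np.radians(99.4))))
env.reach([*k,.23],q)
env.movel([*k,.158-g],rate=.12)
hand.move_gripper(0.0,grasp_force=30)
s=env.state();print(s["time"],s["tcp_pos"],s["grip_width"],s["gripper_force"],s["ft_force"])
env.movel([*k,.158-g+.09],rate=.12)
s=env.state();print(s["time"],s["tcp_pos"],s["grip_width"],s["gripper_force"],s["ft_force"],s["ft_torque"])
E
```

```text
[-5.44512562e-01  4.09682934e-01  1.47659609e+00 -4.44089210e-16
  1.25531363e+00 -2.16592344e+00] [ 3.20142770e-01  5.09482392e-01  1.51668325e+00 -4.44089210e-16
  1.11542702e+00 -1.41471451e+00]
5.1833 [ 0.51546565 -0.24240357  0.13916981] 0.02890229333581863 30.000069737434387 [0.25387663 0.6926725  1.14922326]
6.0833 [ 0.51505969 -0.24224634  0.22840336] 0.0291177572360156 29.99933123588562 [-0.27081163  0.40457746 -4.12285153] [ 0.04674704 -0.01782346  0.01158689]
```

The lid is held, with about 4 N of its weight on the wrist. Next I place it on the mat.

```bash
python3 - <<'E'
from rig import env, hand, grab_frame
from h import *
g=env.grip_point_offset; m=[.536,.2405]; q=quat_y(np.radians(99.4))
env.movel([*m,.2284],rate=.22,frame=q)
env.movel([*m,.081-g+.02],rate=.15)
print(env.movel([*m,.081-g-.004],rate=.03,contact_N=3))
s=env.state();print(s["time"],s["tcp_pos"],s["ft_force"])
env.hold(.2);hand.move_gripper(.06)
env.movel([*m,.20],rate=.2)
# camera look over the stand
q=quat_y(np.radians(92.9))
env.reach([.50,-.243,.30],q)
env.hold(.3)
s=env.state();f=grab_frame("wrist");pickle.dump((s,f),open("w1.pkl","wb"));cv2.imwrite("pics/w1.png",f["pixels"][:,:,::-1])
f=grab_frame("scene");cv2.imwrite("pics/s1.png",f["pixels"][:,:,::-1])
print(s["time"],s["tcp_pos"])
E
```

```text
True
10.2 [0.53581762 0.24041016 0.06192286] [1.67070573 0.61206877 2.04032609]
13.9833 [ 0.50017825 -0.24261552  0.29994368]
```

View pics/w1.png

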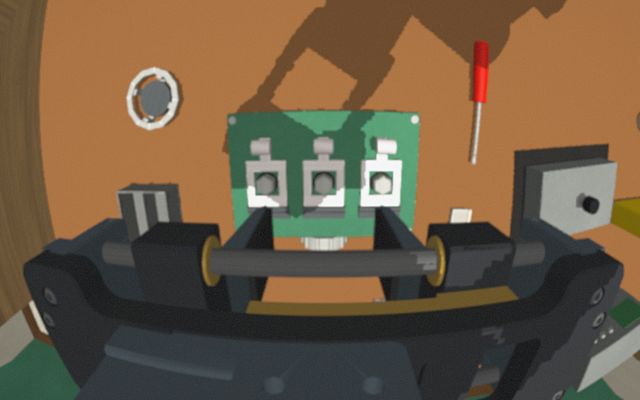

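View pics/s1.png

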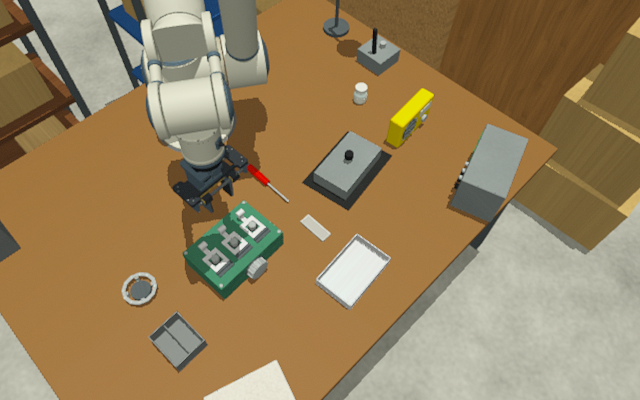

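The lid stands upright inside the mat. The wrist view shows bolts at about (266,183), (323,183) and (384,183), and grips at about (261,147), (322,146) and (386,147). I'll enlarge that area.

```bash
python3 - <<'E'
from h import *
s,f=pickle.load(open("w1.pkl","rb"))
cv2.imwrite("pics/w1c.png",cv2.resize(f["pixels"][105:245,225:425],None,fx=4,fy=4,interpolation=3)[:,:,::-1])
E
```

```text
(no output)
```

View pics/w1c.png

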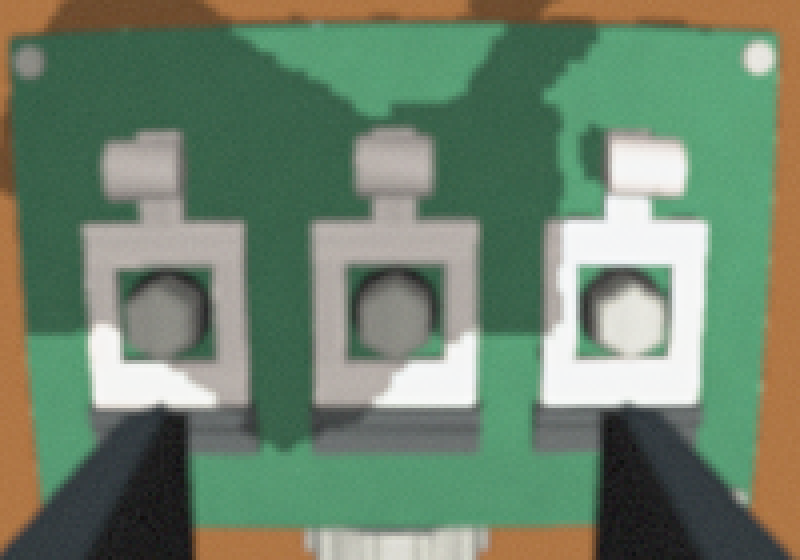

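Bolt tops in the crop are near (163,317), (395,316) and (630,320), and grips near (143,168), (395,165) and (647,165). I'll fit the stand pose to all six.

```bash
python3 - <<'E'
from h import *
s,f=pickle.load(open("w1.pkl","rb"))
px=lambda p:(np.array(p)+.5)/4-.5+(225,105)
B=np.array([watz(f,s,px(p),.101)for p in[(630,320),(395,316),(163,317)]])
G=np.array([watz(f,s,px(p),.109)for p in[(647,165),(395,165),(143,168)]])
print(B.round(4),G.round(4))
# model: middle bolt at origin
M=np.array([[0,.074],[0,0],[0,-.074],[-.05,.074],[-.05,0],[-.05,-.074]]);W=np.r_[B,G][:,:2]
mc,wc=M.mean(0),W.mean(0);H=(M-mc).T@(W-wc);a=np.arctan2(H[0,1]-H[1,0],H[0,0]+H[1,1])
R=np.array([[np.cos(a),-np.sin(a)],[np.sin(a),np.cos(a)]]);t=wc-R@mc
print(np.degrees(a),t,(W-(M@R.T+t)).round(4));np.savez("stand.npz",a=a,t=t)
E
```

```text
[[ 0.5156 -0.168   0.101 ]
 [ 0.5182 -0.2407  0.101 ]
 [ 0.5221 -0.3124  0.101 ]] [[ 0.4663 -0.1688  0.109 ]
 [ 0.4709 -0.2432  0.109 ]
 [ 0.475  -0.3176  0.109 ]]
3.0340022987138435 [ 0.51964768 -0.24048242] [[-0.0002 -0.0014]
 [-0.0015 -0.0003]
 [-0.0014  0.002 ]
 [ 0.0005  0.0004]
 [ 0.0012 -0.0001]
 [ 0.0013 -0.0006]]
```

```bash
python3 - <<'E'
from rig import env, hand, grab_frame
from h import *
d=np.load("stand.npz");a,t=float(d["a"]),d["t"];q=quat_y(a+np.pi/2)
hand.move_gripper(0.0,grasp_force=20)
env.reach([*(t+.074*np.array([-np.sin(a),np.cos(a)])),.15],q)
for i,o in((1,.074),(2,0),(3,-.074)):
    p=t+o*np.array([-np.sin(a),np.cos(a)])
    env.movel([*p,.120],rate=.15); env.hold(.2)
    c=env.movel([*p,.0905],rate=.03,contact_N=8)
    s=env.state();z=s["tcp_pos"][2];print(i,c,s["time"],s["tcp_pos"],s["ft_force"])
    env.movel([*p,.130],rate=.12)
    if z<.096: break
env.movel([*p,.25],rate=.2,frame=None); 
env.movel([*(p+[-.02,0]),.30],rate=.2);env.hold(.2)
s=env.state();f=grab_frame("wrist");pickle.dump((s,f),open("w2.pkl","wb"))
b=wproj(f,s,[*p,.101]);print("bolt px",b,s["time"]);u,v=b.astype(int)
cv2.imwrite("pics/w2.png",cv2.resize(f["pixels"][max(v-90,0):v+60,max(u-100,0):u+100],None,fx=4,fy=4,interpolation=3)[:,:,::-1])
E
```

```text
1 True 17.2 [ 0.51568025 -0.16656023  0.09217774] [-2.07925875  0.61438153 10.69356337]
bolt px [321.27176433 186.07202954] 19.0333
```

View pics/w2.png

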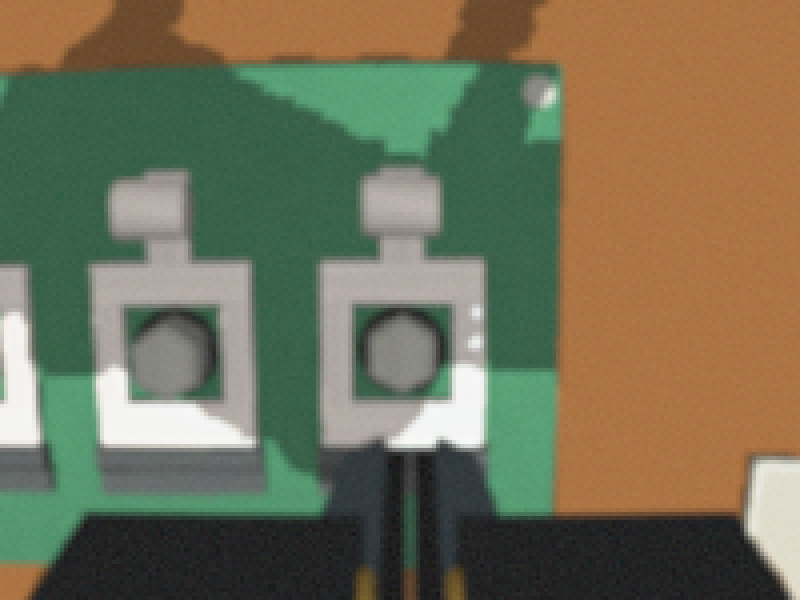

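Bolt 1 sank to its stop: the TCP touched at z = 0.0922 and the stop should be at 0.092. So bolt 1 is the loose one. In the crop its grip is near (401,206), and the plate ends about 19 mm away, so the pads have room. I'll refine the grip position, pinch it and swing.

```bash
python3 - <<'E'
from rig import env, hand, grab_frame
from h import *
d=np.load("stand.npz");a,t=float(d["a"]),d["t"];q=quat_y(a+np.pi/2);g=env.grip_point_offset
ex=np.array([np.cos(a),np.sin(a)]);ey=np.array([-ex[1],ex[0]])
s,f=pickle.load(open("w2.pkl","rb"))
m=watz(f,s,(np.array([401,206])+.5)/4-.5+(221,96),.109)[:2]
p=t+.074*ey-.05*ex; print("model",p,"seen",m)
assert np.linalg.norm(m-p)<.005
p=(p+m)/2
hand.move_gripper(.04)
env.movel([*p,.17],rate=.2)
print(env.movel([*p,.110-g],rate=.06,contact_N=6))
hand.move_gripper(0.0,grasp_force=15)
s=env.state();print(s["time"],s["tcp_pos"],s["grip_width"],s["gripper_force"],s["ft_force"])
if not .018<s["grip_width"]<.026: raise SystemExit("grip?")
p=s["tcp_pos"][:2]+0
for th in np.radians(np.arange(5,46,5)):
    b=th+np.arctan2(.0245,.085);r=np.hypot(.0245,.085)
    env.movel([*(p+ex*(.085-r*np.cos(b))),.0845+r*np.sin(b)-g+.001],rate=.05)
    if round(np.degrees(th))in(15,30,45):
        s=env.state();print(s["time"],s["tcp_pos"],s["grip_width"],s["ft_force"])
env.hold(.3)
for n in("wrist","side"):
    s=env.state();f=grab_frame(n);pickle.dump((s,f),open(n+"3.pkl","wb"))
    im=f["pixels"][:300,:] if n=="wrist" else cv2.resize(f["pixels"][200:350,260:430],None,fx=2,fy=2,interpolation=3)
    if n=="wrist":A=im
    else:B=im
A=cv2.resize(A,(460,int(300*460/640)))
B=cv2.copyMakeBorder(B,0,max(0,len(A)-len(B)),0,0,0)
A=cv2.copyMakeBorder(A,0,len(B)-len(A),0,0,0)
cv2.imwrite("pics/e3.png",np.hstack([A,B])[:,:,::-1])
E
```

```text
model [ 0.46580105 -0.16923257] seen [ 0.46708615 -0.16957567]
False
22.5333 [ 0.46656401 -0.17007714  0.09136889] 0.022125695970401003 14.999949038028717 [-1.94309643 -6.91303981 -0.07178255]
23.4583 [ 0.47580069 -0.16964508  0.11236371] 0.021876349344446766 [-2.58892325 -3.684281    1.69373771]
24.3833 [ 0.49008377 -0.16882733  0.13027292] 0.02184049041231062 [-0.83266363 -3.70235911  1.60461002]
25.3083 [ 0.50861129 -0.16778634  0.14402698] 0.02181299988104541 [-3.44946256 -2.27722522  3.77978441]
```

View pics/e3.png

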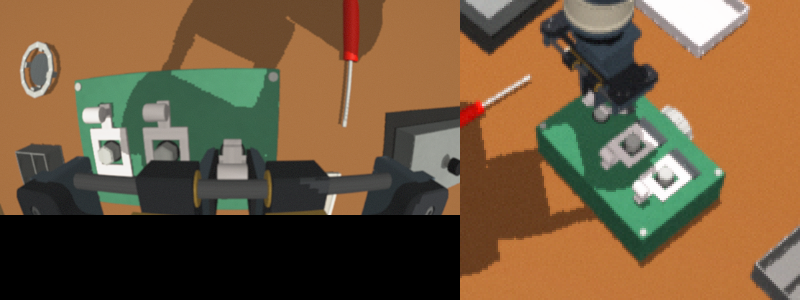

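The cap is held: grip width is 21.8 mm against the 22 mm barrel, and the height matches 45°. Caps 2 and 3 are closed and the lid is on the mat.

```bash
python3 -c "
from rig import job
print(job.finish_job())"
```

```text
the job is handed in; nothing more can be done
None
```

The lid is upright on the black mat and released; bolt 1, the first tapped, sank to its stop, so bolts 2 and 3 were not tapped; the job was handed in at about 25 s with cap 1 held at about 45°.

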